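# Hand over the carton knife handle-first

### The arm

A 7-joint arm with a two-finger parallel gripper is mounted at the origin on the work surface. World frame = base frame: x ahead of the robot, y to its left, z up, the work surface at z = 0. Lengths are in m, angles in rad, forces in N, time in s.
With the tool pointing down it reaches from about 0.35 to 0.9 m from the base axis. Payload 8.1 kg.
Tool frame: the origin (TCP) lies midway between the tips of the shut fingers; the grasp point (between the pads) lies 19 mm behind it; z points along the fingers, y is the direction in which the jaws open and shut (so a half turn about z gives the same grasp; the last joint's range is limited). The gripper opens to 92 mm and grips with 3 to 60 N. Pads are 19 mm wide; open, the fingers measure 130 mm over their backs; the gripper's body (75 mm by 190 mm) begins 47 mm behind the grasp point.
Start: joints at [1.143, 0.434, 0.025, 1.573, -0.012, 1.134, -0.075], TCP at [0.199, -0.592, 0.227] pointing down, gripper open.
Joint ranges: [-2.62, 2.62], [-0.44, 2.09], [-1.27, 1.32], [0.08, 2.57], [-1.32, 4.46], [0.12, 2], [-2.74, 2.74]. Speed limits (rad/s): [2.22, 2.22, 3.01, 3.01, 3.14, 3.14, 3.14].

### API

Orientations are given as a rotation vector (axis times angle).
In Python, from cell import arm gives the robot as it stands. The module is installed in compiled form; this text tells all that it offers.
- The arm moves only by the tool jog_arm, never from a script. Its argument "increments" is a list of rows, each an object with "slide": the shift along the tool's x, y, z in mm, a list of three; "roll": the turn about the tool's z in rad; "gripper": the opening, from 0 (shut) to 1 (fully open). In form: [{"slide": [x, y, z], "roll": roll, "gripper": gripper}, ...]. A call has exactly 10 rows; each row is the pose to reach, as a shift and turn from the pose commanded when the call began, along the tool's axes at that moment; what a row does not reach only later rows make up. A row lasts 1/12 s, in which the tool goes at most 41.7 mm and 7.16 degrees, less where a joint would pass 70% of its speed; a pose out of reach is approached as far as the arm can. A call with a gripper value outside its range is refused whole. The fingers move at their own pace and stop on an object; "newtons" is the grip in N (left out, the last holds). Time passes only in rows, so rows that repeat a pose let the fingers close, or fill a call up. It gives the time, the measured TCP pose, the force and the opening at its end, in the units of the state.
- arm.observe(): the state, without advancing time (a new reading comes with each control period).
- arm.get_image(name): name is "scene" or "top" or "wrist"; returns a dict with "frame" (420x560x3 uint8, blue, green, red), "depth" (420x560 float32, m along the optical axis (not along the pixel's ray), 0 where there is no reading), "intrinsics" (3x3 intrinsics, pixels), "dist_coeffs" ([k1, k2, p1, p2, k3] as OpenCV has them; the pictures are not rectified), "R" (3x3) and "t" (3): a world point X has camera coordinates R X + t; the wrist camera has in their place "hand_eye" (4x4, takes a point from camera to tool coordinates, whose origin is the TCP and whose axes are the flange's). Camera axes: x right, y down, z forward; pixel columns grow to the right and rows downward; lengths in m; the calibration is good to about 2 mm. A picture is of the moment at which its call begins: read the wrist's pose just before it.
- arm.sign_off(): hands the job in, once; it reports no verdict.
The state is a dict: "clock": time; "joints": joint angles; "dq": joint speeds; "joint_efforts": joint torques, N m; "position": TCP position; "ee_rot": TCP orientation; "force": force on the tool from outside, world axes, zero at the start; "ft_torque": the same for the moment, N m; "width": opening from 0.0 (shut) to 1.0 (fully open).
Only numpy, scipy, OpenCV 4.12 (cv2) and the standard library are available. Lean on these libraries where they do the work, as an engineer would, in place of code of your own. Each camera call takes 0.05 s, during which the arm holds its last target.

### The job

A colleague across the table needs the sheathed carton knife and must be able to take it by its handle. Lift the knife out of the wooden tool rest, lay it flat on the middle of the black rubber mat and let go; then take it up again by its sheath and lay it gently in the plywood tray, the sheath in the middle of the tray and the handle sticking straight out over the tray's open side. Let go of it there.

Things in the scene. Friction and masses are not known exactly. Their poses are not given: they have to be found in the camera images.
- knife_handle (a point): Centre of the pale wooden handle (100 x 24 x 20 mm high) of the sheathed carton knife: 190 mm long, 110 g, lying flat, this point 10 mm above its underside. Own x: from handle to sheath; z up. It starts in a bay of a tool rest, to the robot's left or right, handle towards the robot; a screwdriver and a steel spanner lie in the other bays, 80 mm apart. Balance point: 50 to 70 mm along x.
- knife_sheath (a point): Centre of the same knife's grey sheath (90 x 34 x 16 mm high, last 15 mm 22 wide), 95 mm from the handle's centre, 8 mm above the underside; same axes. In the rest the knife lies on a 12 mm board and the sheath between wooden blocks 50 mm apart whose tops are 42 mm above the table: no room for fingers there, the handle is free. Lift 60 mm before moving sideways.
- mat_top (a point): Centre of the upper face of the black rubber mat fixed to the table in front of the robot, between rest and tray: 260 mm (own x, roughly away from the robot) by 180 mm (own y), 4 mm thick; z up.
- tray_floor (a point): Centre of the floor's upper face (8 mm above the table) of the fixed low plywood tray with brown wooden walls, on the other side of the robot from the tool rest: 170 mm (own x) by 140 mm (own y) outside. Walls 6 mm thick rise 10 mm above the floor at both y sides and at -x, nearest the robot. The +x side, away from the robot, is open; the knife's handle must stick out there along +x.
Things that resemble listed ones, but are neither listed nor needed, are in the scene too. Leave any blue look-alike of the part that bears knife_handle alone. Of the things shaped like the part that bears tray_floor, the wooden one is meant.

How it is judged:
By the outcome, as a careful person would: the job done as asked, in the order asked, and still so for the second after the job is handed in, with the robot touching nothing.
It also fails if it takes over 61 s, if anything falls off the work surface, if the arm or the gripper's body presses on something with over 40 N, if the wrist force passes 120 N, or if a joint passes its speed limit or range.

## Working session

There is one attempt and no reset: what is moved stays moved. The work goes in short steps, Python scripts to look and compute and a tool call to move; the robot and the scene stay as the last step left them, time stands still between calls to the robot, and variables do not carry over. Pictures are saved under pics/ and viewed, and the job is handed in when it is done.

Besides the shell and the picture viewer there is one more tool, called after ">>>" by a JSON object that holds its "name" and its "arguments", one argument or row to a line. jog_arm: Moves the arm, as the interface text tells. Its arguments: {"type":"object","properties":{"increments":{"type":"array"},"newtons":{"type":"number"}},"required":["increments"]}

```bash
mkdir -p pics; cat > h.py <<'E'
import numpy as np, cv2, pickle
from scipy.spatial.transform import Rotation as Ro
def save(d,n):
    pickle.dump(d,open(n+'.pkl','wb'))
def load(n): return pickle.load(open(n+'.pkl','rb'))
def cam2world(d):
    if 'hand_eye' in d and d.get('hand_eye') is not None:
        T=np.eye(4);T[:3,:3]=Ro.from_rotvec(d['st']['ee_rot']).as_matrix();T[:3,3]=d['st']['position']
        return T@np.array(d['hand_eye'])
    T=np.eye(4);T[:3,:3]=np.array(d['R']);T[:3,3]=np.ravel(d['t']);return np.linalg.inv(T)
def px(d,u,v,z=None):
    K=np.array(d['intrinsics']);n=cv2.undistortPoints(np.array([[[u,v]]],float),K,np.array(d['dist_coeffs'],float))[0,0]
    T=cam2world(d);r=np.array([n[0],n[1],1.])
    if z is None:
        p=d['depth'][int(v)-1:int(v)+2,int(u)-1:int(u)+2];s=np.median(p)
    else:
        s=(z-T[2,3])/(T[2,:3]@r)
    return T[:3,:3]@(r*s)+T[:3,3]
def crop(d,x0,y0,w,h,k,n):
    cv2.imwrite(n,cv2.resize(d['frame'][y0:y0+h,x0:x0+w],None,fx=k,fy=k,interpolation=cv2.INTER_CUBIC))
E
python3 - <<'E'
from cell import arm
from h import *
s=arm.observe();print(s)
for n in['scene','top']:
    d=arm.get_image(n);save(d,n);cv2.imwrite(f'pics/{n}1.png',d['frame'])
E
```

```text
{'clock': 0.0, 'joints': array([ 1.14339785,  0.43522008,  0.02497033,  1.57409044, -0.01164003,
        1.13401752, -0.07507188]), 'dq': array([-0.00011042,  0.00115522, -0.00036513,  0.00041426,  0.00010597,
       -0.00030513, -0.00051999]), 'joint_efforts': array([-2.12262421e-03, -6.67849088e+01,  9.83957872e-01, -3.14474595e+01,
       -6.05642796e-02,  4.26695624e-02,  1.98913872e-04]), 'position': array([ 0.19924298, -0.59184524,  0.22594932]), 'ee_rot': array([-3.09874224e+00, -5.07615199e-01,  5.68152426e-04]), 'force': array([-0.38616334, -0.09147147, -0.01141755]), 'ft_torque': array([ 0.00908344, -0.02629963, -0.00516955]), 'width': 0.9996505670836847}
```

View pics/scene1.png

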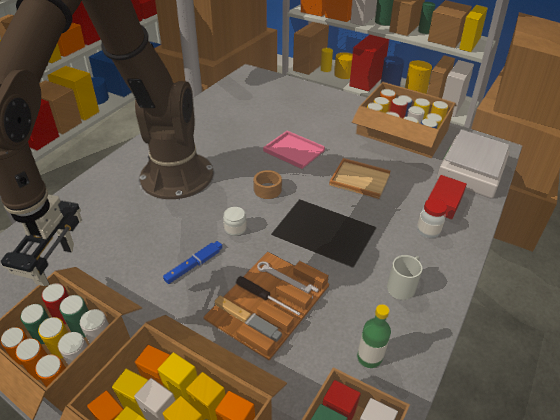

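View pics/top1.png

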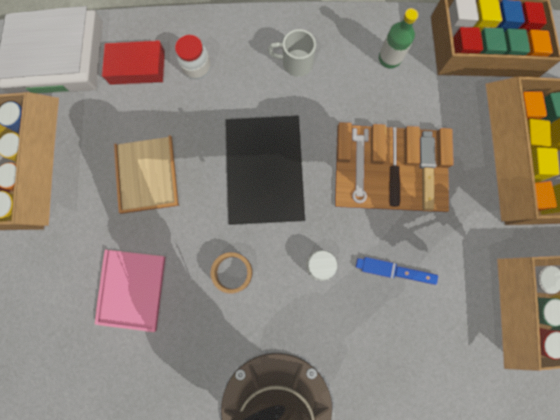

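Both views agree. Candidates in the top image are the pale-handled knife in the rest (429,170), a blue knife (397,270), the screwdriver (395,170) and the spanner (360,165). The trays are plywood (147,175) and pink (130,290). I choose the pale-handled knife and the plywood tray, and check both in crops.

```bash
python3 - <<'E'
from h import *
d=load('top')
crop(d,330,115,130,100,6,'pics/c1.png');crop(d,105,105,210,130,3.8,'pics/c2.png')
T=cam2world(d);print(T[:3,3]);print(d['intrinsics'])
for u,v in[(429,190),(429,150),(405,150),(265,170),(147,175),(395,200)]:print(u,v,px(d,u,v).round(4))
E
```

```text
[ 0.30236848 -0.01666743  0.94842347]
[[410.44487764   0.         280.59689909]
 [  0.         410.44487764 210.64796655]
 [  0.           0.           1.        ]]
429 190 [ 0.4811 -0.3617  0.031 ]
429 150 [ 0.5778 -0.3708  0.0278]
405 150 [ 0.5793 -0.3139  0.0244]
265 170 [0.541  0.0169 0.0055]
147 175 [0.5349 0.2982 0.0075]
395 200 [ 0.4577 -0.2778  0.0389]
```

View pics/c1.png

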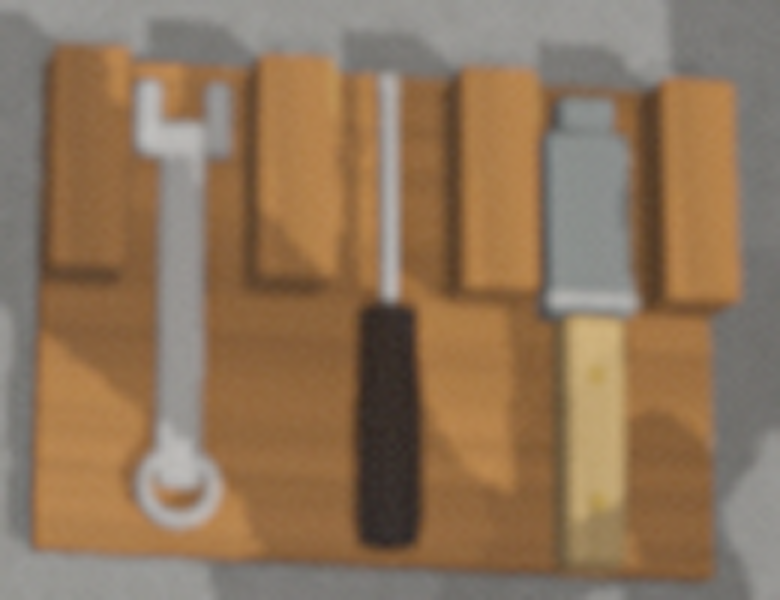

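View pics/c2.png

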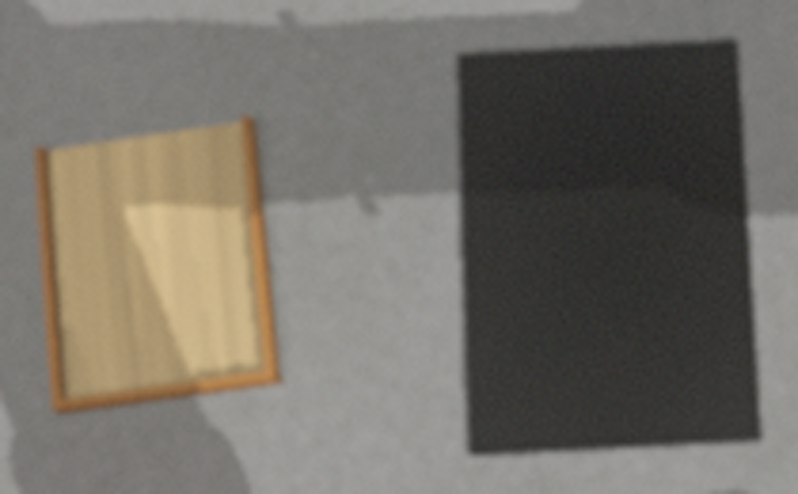

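The crop shows the pale wooden handle (crop 594,440) and the grey sheath (588,210) lying between the two right-hand blocks. The other crop shows the plywood tray with its open side up (+x), and the mat. Next I work out their positions.

```bash
python3 - <<'E'
from h import *
d=load('top')
def c1(X,Y,z):return px(d,330+(X+.5)/6-.5,115+(Y+.5)/6-.5,z)
def c2(X,Y,z):return px(d,105+(X+.5)/3.8-.5,105+(Y+.5)/3.8-.5,z)
print('handle end',c1(596,568,.032),'mid-near sheath',c1(596,318,.032))
print('handle w',c1(560,440,.032),c1(628,440,.032))
print('sheath tip',c1(586,98,.028),'sheath',c1(588,210,.028),c1(548,135,.028),c1(629,135,.028), c1(592,303,.03))
print('blocks',[c1(x,y,.042).round(4) for x,y in [(460,68),(535,68),(535,293),(465,293),(660,80),(735,80),(740,305),(665,305)]])
m=[c2(x,y,.004) for x,y in[(460,55),(737,41),(761,437),(471,452)]]
print('mat',np.mean(m,0),[p.round(4) for p in m]);e=(m[0]+m[1]-m[2]-m[3]);print(np.arctan2(e[1],e[0]),np.linalg.norm(e)/2)
t=[c2(x,y,.018) for x,y in[(37,149),(253,117),(280,380),(57,411)]]
print('tray',np.mean(t,0),[p.round(4) for p in t]);e=(t[0]+t[1]-t[2]-t[3]);print(np.arctan2(e[1],e[0]),np.linalg.norm(e)/2,np.linalg.norm(t[0]-t[1]),np.linalg.norm(t[3]-t[2]))
from cell import arm
s=arm.observe();R=Ro.from_rotvec(s['ee_rot']).as_matrix();print(R.round(4))
E
```

```text
handle end [ 0.43600959 -0.35773117  0.032     ] mid-near sheath [ 0.53407551 -0.36537282  0.032     ]
handle w [ 0.48600655 -0.34726213  0.032     ] [ 0.48560544 -0.37421587  0.032     ]
sheath tip [ 0.62496174 -0.37051697  0.028     ] sheath [ 0.57880591 -0.36732068  0.028     ] [ 0.60968831 -0.35371649  0.028     ] [ 0.6095434  -0.38672403  0.028     ] [ 0.54060836 -0.36502364  0.03      ]
blocks [array([ 0.6326, -0.3157,  0.042 ]), array([ 0.6324, -0.3457,  0.042 ]), array([ 0.5417, -0.3383,  0.042 ]), array([ 0.542 , -0.3108,  0.042 ]), array([ 0.6274, -0.3957,  0.042 ]), array([ 0.6274, -0.4264,  0.042 ]), array([ 0.5361, -0.4195,  0.042 ]), array([ 0.5364, -0.3894,  0.042 ])]
mat [0.5459276  0.01850342 0.004     ] [array([0.6706, 0.1109, 0.004 ]), array([ 0.6762, -0.0661,  0.004 ]), array([ 0.4214, -0.074 ,  0.004 ]), array([0.4155, 0.1032, 0.004 ])]
0.03038173218457961 0.2550412704104602
tray [0.53580741 0.29834959 0.018     ] [array([0.6115, 0.3783, 0.018 ]), array([0.6279, 0.2394, 0.018 ]), array([0.4601, 0.2183, 0.018 ]), array([0.4437, 0.3573, 0.018 ])]
0.12483430686305177 0.16914903461764283 0.13984064932009146 0.13995083840733327
[[ 9.477e-01  3.190e-01 -6.000e-04]
 [ 3.190e-01 -9.477e-01  1.300e-03]
 [-2.000e-04 -1.400e-03 -1.000e+00]]
```

```bash
cat >> h.py <<'E'
def go(x,y,z,yaw):
    from cell import arm
    s=arm.observe();R=Ro.from_rotvec(s['ee_rot']).as_matrix()
    sl=R.T@(np.array([x,y,z])-s['position'])*1000
    cur=np.arctan2(R[1,0],R[0,0]);r=-(yaw-cur)
    print('t',round(s['clock'],2),'pos',s['position'].round(4),'yaw',cur.round(4),'slide',sl.round(1),'roll',round(r,3),'F',s['force'].round(1),'w',round(s['width'],3),'q',s['joints'].round(2))
E
python3 -c "
from h import *
go(.516,-.363,.15,-.07)"
```

```text
t 0.1 pos [ 0.1992 -0.5919  0.226 ] yaw 0.3247 slide [ 373.3 -115.8   76.1] roll 0.395 F [ 0.2 -0.9 -0.5] w 1.0 q [ 1.14  0.44  0.03  1.57 -0.01  1.13 -0.08]
```

>>> {"name": "jog_arm", "arguments": {
  "increments": [
    {"slide":[37,-12,0],"roll":0.04,"gripper":0.6},
    {"slide":[75,-23,0],"roll":0.08,"gripper":0.6},
    {"slide":[112,-35,0],"roll":0.12,"gripper":0.6},
    {"slide":[150,-46,0],"roll":0.16,"gripper":0.6},
    {"slide":[187,-58,10],"roll":0.2,"gripper":0.6},
    {"slide":[224,-70,20],"roll":0.24,"gripper":0.6},
    {"slide":[261,-81,30],"roll":0.28,"gripper":0.6},
    {"slide":[300,-93,40],"roll":0.32,"gripper":0.6},
    {"slide":[336,-104,55],"roll":0.36,"gripper":0.6},
    {"slide":[373,-116,70],"roll":0.395,"gripper":0.6}
  ]
}}

```text
clock: 0.93
position: [0.5172, -0.3622, 0.1561]
ee_rot: [3.139, -0.114, 0.0]
force: [0.9, -0.7, -0.5]
width: 0.599
```

```bash
python3 - <<'E'
from h import *
from cell import arm
go(.516,-.363,.15,-.07)
s=arm.observe();d=arm.get_image('wrist');d['st']=s;save(d,'w1');cv2.imwrite('pics/w1.png',d['frame'])
go(.516,-.363,.06,-.07);print(d['hand_eye'])
E
```

```text
t 0.93 pos [ 0.5172 -0.3622  0.1561] yaw -0.0725 slide [-1.1  0.9  6.1] roll -0.002 F [ 0.9 -0.7 -0.5] w 0.599 q [ 0.52  0.51  0.01  1.64 -0.01  0.99 -1.11]
t 0.98 pos [ 0.5238 -0.3531  0.1526] yaw -0.065 slide [-7.2 11.  92.6] roll 0.005 F [ 6.1  6.2 -1.4] w 0.598 q [ 0.51  0.51  0.01  1.64 -0.01  0.99 -1.12]
[[-6.23740794e-04 -9.70234321e-01 -2.42167242e-01  6.37306712e-02]
 [ 9.99999716e-01 -7.07890709e-04  2.60478026e-04 -2.64401675e-05]
 [-4.24152661e-04 -2.42167011e-01  9.70234487e-01 -1.56524302e-01]
 [ 0.00000000e+00  0.00000000e+00  0.00000000e+00  1.00000000e+00]]
```

View pics/w1.png

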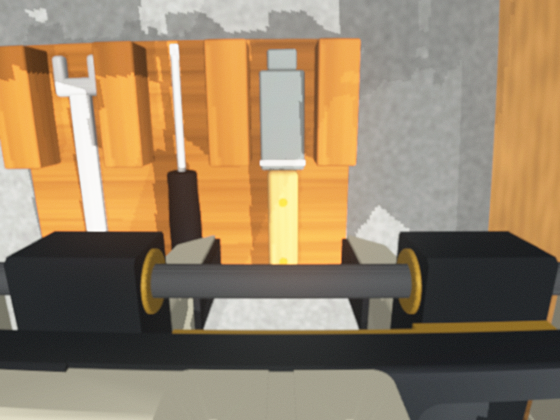

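The wrist view shows the knife handle centred at (284,215) between the fingers. The arm was still coasting, so I let it settle while lowering a little.

>>> {"name": "jog_arm", "arguments": {
  "increments": [
    {"slide":[0,0,10],"roll":0,"gripper":0.6},
    {"slide":[0,0,20],"roll":0,"gripper":0.6},
    {"slide":[0,0,30],"roll":0,"gripper":0.6},
    {"slide":[0,0,40],"roll":0,"gripper":0.6},
    {"slide":[0,0,50],"roll":0,"gripper":0.6},
    {"slide":[0,0,56],"roll":0,"gripper":0.6},
    {"slide":[0,0,60],"roll":0,"gripper":0.6},
    {"slide":[0,0,60],"roll":0,"gripper":0.6},
    {"slide":[0,0,60],"roll":0,"gripper":0.6},
    {"slide":[0,0,60],"roll":0,"gripper":0.6}
  ]
}}

```text
clock: 1.82
position: [0.5162, -0.3637, 0.0973]
ee_rot: [3.139, -0.111, 0.001]
force: [0.4, 0.2, -0.1]
width: 0.604
```

```bash
python3 - <<'E'
from h import *
from cell import arm
s=arm.observe();d=arm.get_image('wrist');d['st']=s;save(d,'w2');cv2.imwrite('pics/w2.png',d['frame'])
go(.516,-.363,.015,-.07)
E
```

```text
t 1.87 pos [ 0.5163 -0.3636  0.0973] yaw -0.0703 slide [-0.4 -0.7 82.3] roll -0.0 F [-0.2 -0.5  0.7] w 0.602 q [ 0.52  0.57  0.01  1.7  -0.01  0.87 -1.11]
```

View pics/w2.png

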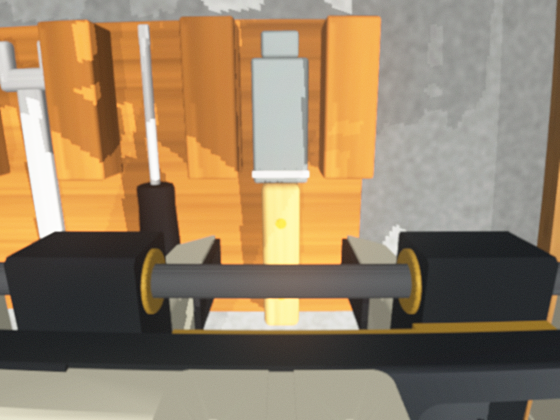

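The knife is centred and straight: tip (281,33), collar (281,176), handle edges at columns 264 and 301. A quick numeric cross-check from the wrist camera.

```bash
python3 - <<'E'
from h import *
d=load('w2')
for n,u,v,z in[('tip',281,32,.028),('collar/handle',281,183,.03),('body far',280,59,.028),('hl',264,210,.032),('hr',300,210,.032),('blockR',375,178,.042),('blockL',237,178,.042)]:print(n,px(d,u,v,z).round(4))
E
```

```text
tip [ 0.6247 -0.3716  0.028 ]
collar/handle [ 0.5374 -0.3654  0.03  ]
body far [ 0.61  -0.37   0.028]
hl [ 0.5214 -0.3537  0.032 ]
hr [ 0.5199 -0.376   0.032 ]
blockR [ 0.5387 -0.4206  0.042 ]
blockL [ 0.5444 -0.3402  0.042 ]
```

>>> {"name": "jog_arm", "arguments": {
  "increments": [
    {"slide":[0,-1,15],"roll":0,"gripper":0.6},
    {"slide":[0,-1,30],"roll":0,"gripper":0.6},
    {"slide":[0,-1,45],"roll":0,"gripper":0.6},
    {"slide":[0,-1,58],"roll":0,"gripper":0.6},
    {"slide":[0,-1,68],"roll":0,"gripper":0.6},
    {"slide":[0,-1,75],"roll":0,"gripper":0.6},
    {"slide":[0,-1,79],"roll":0,"gripper":0.6},
    {"slide":[0,-1,82],"roll":0,"gripper":0.6},
    {"slide":[0,-1,82],"roll":0,"gripper":0.6},
    {"slide":[0,-1,82],"roll":0,"gripper":0.6}
  ]
}}

```text
clock: 2.7
position: [0.5163, -0.3626, 0.0151]
ee_rot: [3.139, -0.11, 0.001]
force: [-0.9, 0.4, -0.1]
width: 0.605
```

>>> {"name": "jog_arm", "arguments": {
  "increments": [
    {"slide":[0,0,0],"roll":0,"gripper":0.35},
    {"slide":[0,0,0],"roll":0,"gripper":0.3},
    {"slide":[0,0,0],"roll":0,"gripper":0.25},
    {"slide":[0,0,0],"roll":0,"gripper":0.15},
    {"slide":[0,0,0],"roll":0,"gripper":0.15},
    {"slide":[0,0,0],"roll":0,"gripper":0.15},
    {"slide":[0,0,0],"roll":0,"gripper":0.15},
    {"slide":[0,0,0],"roll":0,"gripper":0.15},
    {"slide":[0,0,0],"roll":0,"gripper":0.15},
    {"slide":[0,0,0],"roll":0,"gripper":0.15}
  ],
  "newtons": 35
}}

```text
clock: 3.53
position: [0.516, -0.3626, 0.0149]
ee_rot: [3.139, -0.11, 0.0]
force: [-0.9, -0.6, 2.3]
width: 0.258
```

The opening is 23.7 mm, which matches the 24 mm handle. Lifting straight up.

>>> {"name": "jog_arm", "arguments": {
  "increments": [
    {"slide":[0,0,-5],"roll":0,"gripper":0.15},
    {"slide":[0,0,-14],"roll":0,"gripper":0.15},
    {"slide":[0,0,-26],"roll":0,"gripper":0.15},
    {"slide":[0,0,-40],"roll":0,"gripper":0.15},
    {"slide":[0,0,-55],"roll":0,"gripper":0.15},
    {"slide":[0,0,-70],"roll":0,"gripper":0.15},
    {"slide":[0,0,-84],"roll":0,"gripper":0.15},
    {"slide":[0,0,-94],"roll":0,"gripper":0.15},
    {"slide":[0,0,-100],"roll":0,"gripper":0.15},
    {"slide":[0,0,-100],"roll":0,"gripper":0.15}
  ]
}}

```text
clock: 4.37
position: [0.5167, -0.3629, 0.1166]
ee_rot: [3.138, -0.11, 0.004]
force: [-0.2, -0.2, -1.4]
width: 0.258
```

```bash
python3 - <<'E'
from h import *
from cell import arm
s=arm.observe();d=arm.get_image('wrist');d['st']=s;save(d,'w3')
d2=arm.get_image('scene');save(d2,'s3')
cv2.imwrite('pics/w3.png',np.hstack([cv2.resize(d['frame'],(400,300)),cv2.resize(d2['frame'][180:390,150:430],(400,300))]))
go(.5307,.018,.12,.03)
E
```

```text
t 4.47 pos [ 0.5158 -0.3623  0.1146] yaw -0.0702 slide [ -11.9 -380.4   -5.4] roll -0.1 F [-0.6  0.4 -1.9] w 0.259 q [ 0.52  0.55  0.01  1.68 -0.01  0.91 -1.11]
```

View pics/w3.png

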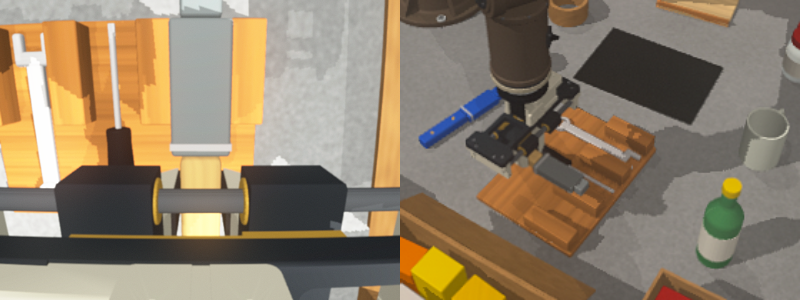

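```bash
python3 - <<'E'
from h import *
d=load('w3')
for v in (20,60,100,140,180,200):print(v,px(d,281,v).round(4))
E
```

```text
20 [ 0.6134 -0.3698  0.1277]
60 [ 0.5993 -0.3688  0.1282]
100 [ 0.5848 -0.3678  0.1286]
140 [ 0.5697 -0.3667  0.1286]
180 [ 0.554  -0.3656  0.1284]
200 [ 0.5458 -0.365   0.1284]
```

>>> {"name": "jog_arm", "arguments": {
  "increments": [
    {"slide":[0,-8,-1],"roll":-0.01,"gripper":0.15},
    {"slide":[-1,-25,-2],"roll":-0.02,"gripper":0.15},
    {"slide":[-2,-50,-3],"roll":-0.03,"gripper":0.15},
    {"slide":[-3,-85,-4],"roll":-0.04,"gripper":0.15},
    {"slide":[-4,-120,-5],"roll":-0.05,"gripper":0.15},
    {"slide":[-6,-155,-5],"roll":-0.06,"gripper":0.15},
    {"slide":[-7,-190,-5],"roll":-0.07,"gripper":0.15},
    {"slide":[-8,-225,-5],"roll":-0.08,"gripper":0.15},
    {"slide":[-9,-260,-5],"roll":-0.09,"gripper":0.15},
    {"slide":[-10,-290,-5],"roll":-0.1,"gripper":0.15}
  ]
}}

```text
clock: 5.3
position: [0.5252, -0.068, 0.1194]
ee_rot: [-3.14, -0.053, 0.002]
force: [1.0, 0.4, -1.6]
width: 0.261
```

>>> {"name": "jog_arm", "arguments": {
  "increments": [
    {"slide":[0,-30,0],"roll":0,"gripper":0.15},
    {"slide":[0,-55,0],"roll":0,"gripper":0.15},
    {"slide":[0,-75,0],"roll":0,"gripper":0.15},
    {"slide":[0,-85,0],"roll":0,"gripper":0.15},
    {"slide":[0,-90,0],"roll":0,"gripper":0.15},
    {"slide":[0,-90,10],"roll":0,"gripper":0.15},
    {"slide":[0,-90,25],"roll":0,"gripper":0.15},
    {"slide":[0,-90,40],"roll":0,"gripper":0.15},
    {"slide":[0,-90,50],"roll":0,"gripper":0.15},
    {"slide":[0,-90,54],"roll":0,"gripper":0.15}
  ]
}}

```text
clock: 6.13
position: [0.5224, 0.0159, 0.0637]
ee_rot: [3.14, 0.044, -0.005]
force: [0.3, 0.2, -1.0]
width: 0.258
```

```bash
python3 - <<'E'
from h import *
from cell import arm
d2=arm.get_image('scene');save(d2,'s4')
d=arm.get_image('top');save(d,'t4')
cv2.imwrite('pics/s4.png',np.hstack([cv2.resize(d['frame'][80:260,150:390],(400,300)),cv2.resize(d2['frame'][120:330,200:480],(400,300))]))
go(.5307,.018,.010,.03)
E
```

```text
t 6.23 pos [0.523  0.0165 0.0647] yaw 0.0285 slide [ 7.8 -1.3 54.7] roll -0.001 F [-0.9 -0.  -1.4] w 0.256 q [-0.08  0.47 -0.08  1.99  0.06  0.68 -1.73]
```

View pics/s4.png

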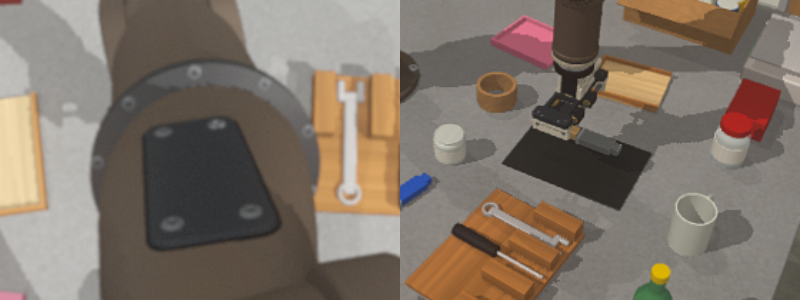

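The scene view shows the knife held level above the mat, with the sheath at about (600,143) in the right half. Lowering now.

>>> {"name": "jog_arm", "arguments": {
  "increments": [
    {"slide":[2,-1,10],"roll":0,"gripper":0.15},
    {"slide":[4,-1,20],"roll":0,"gripper":0.15},
    {"slide":[6,-1,30],"roll":0,"gripper":0.15},
    {"slide":[8,-1,38],"roll":0,"gripper":0.15},
    {"slide":[8,-1,44],"roll":0,"gripper":0.15},
    {"slide":[8,-1,49],"roll":0,"gripper":0.15},
    {"slide":[8,-1,52],"roll":0,"gripper":0.15},
    {"slide":[8,-1,54],"roll":0,"gripper":0.15},
    {"slide":[8,-1,55],"roll":0,"gripper":0.15},
    {"slide":[8,-1,55],"roll":0,"gripper":0.15}
  ]
}}

```text
clock: 7.07
position: [0.5317, 0.0187, 0.0107]
ee_rot: [3.141, 0.047, 0.0]
force: [0.6, -0.3, -1.7]
width: 0.258
```

```bash
python3 -c "
from h import *
go(.5307,.018,.007,.03)"
```

```text
t 7.07 pos [0.5317 0.0187 0.0107] yaw 0.0297 slide [-1.   0.7  3.7] roll -0.0 F [ 0.6 -0.3 -1.7] w 0.258 q [-0.08  0.57 -0.07  2.    0.07  0.57 -1.74]
```

Lower about 4 mm to contact.

>>> {"name": "jog_arm", "arguments": {
  "increments": [
    {"slide":[0,0,0.7],"roll":0,"gripper":0.15},
    {"slide":[0,0,1.4],"roll":0,"gripper":0.15},
    {"slide":[0,0,2],"roll":0,"gripper":0.15},
    {"slide":[0,0,2.5],"roll":0,"gripper":0.15},
    {"slide":[0,0,3],"roll":0,"gripper":0.15},
    {"slide":[0,0,3.5],"roll":0,"gripper":0.15},
    {"slide":[0,0,4],"roll":0,"gripper":0.15},
    {"slide":[0,0,4],"roll":0,"gripper":0.15},
    {"slide":[0,0,4],"roll":0,"gripper":0.15},
    {"slide":[0,0,4],"roll":0,"gripper":0.15}
  ]
}}

```text
clock: 7.9
position: [0.5317, 0.0188, 0.0068]
ee_rot: [3.141, 0.047, 0.0]
force: [-0.9, -0.1, 2.7]
width: 0.259
```

Force rose by about 4 N, so the knife is on the mat. Releasing and rising.

>>> {"name": "jog_arm", "arguments": {
  "increments": [
    {"slide":[0,0,0],"roll":0,"gripper":0.28},
    {"slide":[0,0,0],"roll":0,"gripper":0.32},
    {"slide":[0,0,0],"roll":0,"gripper":0.4},
    {"slide":[0,0,0],"roll":0,"gripper":0.5},
    {"slide":[0,0,0],"roll":0,"gripper":0.6},
    {"slide":[0,0,0],"roll":0,"gripper":0.65},
    {"slide":[0,0,0],"roll":0,"gripper":0.65},
    {"slide":[0,0,-4],"roll":0,"gripper":0.65},
    {"slide":[0,0,-12],"roll":0,"gripper":0.65},
    {"slide":[0,0,-25],"roll":0,"gripper":0.65}
  ]
}}

```text
clock: 8.73
position: [0.531, 0.0187, 0.0317]
ee_rot: [3.141, 0.047, -0.003]
force: [0.6, -0.5, 0.4]
width: 0.649
```

>>> {"name": "jog_arm", "arguments": {
  "increments": [
    {"slide":[0,0,-20],"roll":0,"gripper":0.65},
    {"slide":[0,0,-40],"roll":0,"gripper":0.65},
    {"slide":[0,0,-60],"roll":0,"gripper":0.65},
    {"slide":[0,0,-75],"roll":0,"gripper":0.65},
    {"slide":[0,0,-80],"roll":0,"gripper":0.65},
    {"slide":[0,0,-80],"roll":0,"gripper":0.65},
    {"slide":[0,0,-80],"roll":0,"gripper":0.65},
    {"slide":[0,0,-80],"roll":0,"gripper":0.65},
    {"slide":[0,0,-80],"roll":0,"gripper":0.65},
    {"slide":[0,0,-80],"roll":0,"gripper":0.65}
  ]
}}

```text
clock: 9.57
position: [0.5311, 0.0187, 0.1108]
ee_rot: [3.141, 0.047, -0.003]
force: [0.3, 0.1, -0.1]
width: 0.646
```

```bash
python3 - <<'E'
from h import *
from cell import arm
s=arm.observe();d=arm.get_image('wrist');d['st']=s;save(d,'w5');cv2.imwrite('pics/w5.png',d['frame'])
go(.5307,.018,.10,.03)
E
```

```text
t 9.62 pos [0.5312 0.0187 0.111 ] yaw 0.0298 slide [-0.5  0.7 11. ] roll -0.0 F [-0.1 -0.7  0.2] w 0.647 q [-0.07  0.42 -0.08  1.93  0.05  0.8  -1.72]
```

View pics/w5.png

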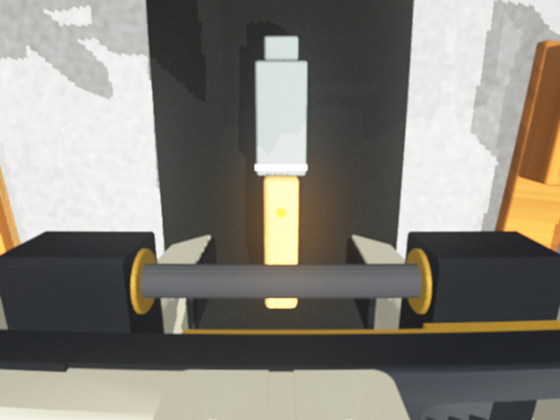

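The knife lies flat along the mat: tip at (281,37), collar/handle boundary at (281,176), handle end at (281,307). It is centred between the mat edges at columns 155 and 405.

```bash
python3 - <<'E'
from h import *
d=load('w5')
for n,u,v,z in[('tip',281,37,.02),('bnd',281,176,.022),('end',281,307,.024),('matL',158,120,.004),('matR',407,120,.004)]:print(n,px(d,u,v,z).round(4))
E
```

```text
tip [0.6409 0.0217 0.02  ]
bnd [0.5528 0.0192 0.022 ]
end [0.4558 0.0163 0.024 ]
matL [0.5872 0.1066 0.004 ]
matR [ 0.5923 -0.0684  0.004 ]
```

>>> {"name": "jog_arm", "arguments": {
  "increments": [
    {"slide":[15,0,0],"roll":0,"gripper":0.65},
    {"slide":[30,0,5],"roll":0,"gripper":0.65},
    {"slide":[40,0,20],"roll":0,"gripper":0.65},
    {"slide":[43,0,40],"roll":0,"gripper":0.65},
    {"slide":[43,0,58],"roll":0,"gripper":0.65},
    {"slide":[43,0,72],"roll":0,"gripper":0.65},
    {"slide":[43,0,84],"roll":0,"gripper":0.65},
    {"slide":[43,0,92],"roll":0,"gripper":0.65},
    {"slide":[43,0,97],"roll":0,"gripper":0.65},
    {"slide":[43,0,100],"roll":0,"gripper":0.65}
  ]
}}

```text
clock: 10.45
position: [0.5745, 0.02, 0.0112]
ee_rot: [3.141, 0.047, -0.001]
force: [-0.1, -0.8, -0.1]
width: 0.649
```

>>> {"name": "jog_arm", "arguments": {
  "increments": [
    {"slide":[0,0,2],"roll":0,"gripper":0.65},
    {"slide":[0,0,4],"roll":0,"gripper":0.65},
    {"slide":[0,0,4],"roll":0,"gripper":0.65},
    {"slide":[0,0,4],"roll":0,"gripper":0.5},
    {"slide":[0,0,4],"roll":0,"gripper":0.42},
    {"slide":[0,0,4],"roll":0,"gripper":0.36},
    {"slide":[0,0,4],"roll":0,"gripper":0.25},
    {"slide":[0,0,4],"roll":0,"gripper":0.25},
    {"slide":[0,0,4],"roll":0,"gripper":0.25},
    {"slide":[0,0,4],"roll":0,"gripper":0.25}
  ],
  "newtons": 35
}}

```text
clock: 11.28
position: [0.5748, 0.02, 0.0079]
ee_rot: [3.141, 0.047, 0.0]
force: [-0.7, 0.1, 1.3]
width: 0.37
```

```bash
python3 - <<'E'
from h import *
go(.574,.019,.007,.03)
E
```

```text
t 11.28 pos [0.5748 0.02   0.0079] yaw 0.0297 slide [-0.8  1.   0.9] roll -0.0 F [-0.7  0.1  1.3] w 0.37 q [-0.08  0.62 -0.07  1.9   0.07  0.63 -1.73]
```

The opening is 34.0 mm, which is the sheath width. Lifting.

>>> {"name": "jog_arm", "arguments": {
  "increments": [
    {"slide":[0,0,-4],"roll":0,"gripper":0.25},
    {"slide":[0,0,-12],"roll":0,"gripper":0.25},
    {"slide":[0,0,-25],"roll":0,"gripper":0.25},
    {"slide":[0,0,-42],"roll":0,"gripper":0.25},
    {"slide":[0,0,-60],"roll":0,"gripper":0.25},
    {"slide":[0,0,-80],"roll":0,"gripper":0.25},
    {"slide":[0,0,-100],"roll":0,"gripper":0.25},
    {"slide":[0,0,-115],"roll":0,"gripper":0.25},
    {"slide":[0,0,-125],"roll":0,"gripper":0.25},
    {"slide":[0,0,-130],"roll":0,"gripper":0.25}
  ]
}}

```text
clock: 12.12
position: [0.5752, 0.0201, 0.1396]
ee_rot: [-3.141, -0.047, -0.003]
force: [1.5, -0.2, -2.4]
width: 0.365
```

```bash
python3 - <<'E'
from h import *
from cell import arm
s=arm.observe();d=arm.get_image('wrist');d['st']=s;save(d,'w6')
d2=arm.get_image('scene')
cv2.imwrite('pics/w6.png',np.hstack([cv2.resize(d['frame'],(400,300)),cv2.resize(d2['frame'][90:300,200:480],(400,300))]))
go(.5586,.301,.14,.125+np.pi)
for v in (20,60,100,140,180,200):print(v,px(d,281,v).round(4))
E
```

```text
t 12.22 pos [0.575  0.0201 0.1384] yaw 0.0297 slide [  -8.  -281.3   -1.6] roll -3.237 F [ 0.4 -0.4 -0.9] w 0.368 q [-0.07  0.44 -0.08  1.8   0.04  0.9  -1.71]
20 [ 0.7072  0.0238 -0.0019]
60 [ 0.6783  0.0229 -0.0015]
100 [0.6484 0.0221 0.0026]
140 [0.6282 0.0217 0.1489]
180 [0.6123 0.0212 0.15  ]
200 [0.6042 0.021  0.1506]
```

View pics/w6.png

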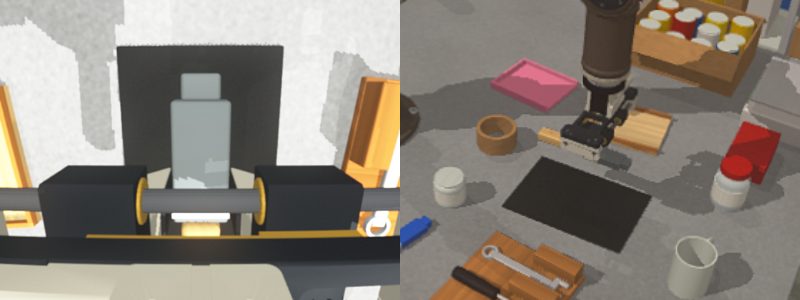

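The knife is held by the sheath, with the sheath at (200,140) in the left half, and the handle points back at the robot. I check the tilt with a depth fit.

```bash
python3 - <<'E'
from h import *
def f(n,rows,cols):
    d=load(n);P=np.array([px(d,u,v) for v in rows for u in cols]);P=P[P[:,2]>P[:,2].max()-.02]
    A=np.c_[P[:,:2]-P[:,:2].mean(0),np.ones(len(P))];c,r,_,_=np.linalg.lstsq(A,P[:,2],rcond=None);print(n,c.round(4),len(P),np.abs(A@c-P[:,2]).max())
f('w3',range(60,190,4),range(250,312,6))
f('w5',range(70,160,4),range(262,302,5))
f('w6',range(145,228,4),range(250,312,6))
E
```

```text
w3 [ 0.0037 -0.0041  0.1283] 363 0.0007811240419050847
w5 [ 0.0017 -0.0055  0.0186] 184 0.0007208782060200494
w6 [0.0056 0.0002 0.1502] 231 0.0006757270610646682
```

>>> {"name": "jog_arm", "arguments": {
  "increments": [
    {"slide":[0,-5,0],"roll":-0.04,"gripper":0.25},
    {"slide":[0,-15,0],"roll":-0.12,"gripper":0.25},
    {"slide":[-1,-35,0],"roll":-0.22,"gripper":0.25},
    {"slide":[-2,-60,-1],"roll":-0.33,"gripper":0.25},
    {"slide":[-3,-85,-1],"roll":-0.44,"gripper":0.25},
    {"slide":[-4,-110,-1],"roll":-0.55,"gripper":0.25},
    {"slide":[-5,-135,-1],"roll":-0.66,"gripper":0.25},
    {"slide":[-5,-160,-1],"roll":-0.77,"gripper":0.25},
    {"slide":[-6,-185,-1],"roll":-0.88,"gripper":0.25},
    {"slide":[-6,-210,-1],"roll":-1.0,"gripper":0.25}
  ]
}}

```text
clock: 13.05
position: [0.5614, 0.2306, 0.1373]
ee_rot: [-2.73, -1.554, 0.004]
force: [1.1, 0.3, -1.5]
width: 0.365
```

```bash
python3 - <<'E'
from h import *
go(.5586,.301,.14,.125+np.pi)
E
```

```text
t 13.05 pos [0.5614 0.2306 0.1373] yaw 1.0351 slide [ 59.1 -38.3  -2.7] roll -2.232 F [ 1.1  0.3 -1.5] w 0.365 q [-0.24  0.52 -0.35  1.7   0.21  0.96 -1.2 ]
```

>>> {"name": "jog_arm", "arguments": {
  "increments": [
    {"slide":[15,-10,0],"roll":-0.11,"gripper":0.25},
    {"slide":[28,-18,0],"roll":-0.22,"gripper":0.25},
    {"slide":[38,-25,0],"roll":-0.33,"gripper":0.25},
    {"slide":[46,-30,0],"roll":-0.44,"gripper":0.25},
    {"slide":[52,-34,0],"roll":-0.55,"gripper":0.25},
    {"slide":[56,-36,0],"roll":-0.66,"gripper":0.25},
    {"slide":[58,-38,0],"roll":-0.77,"gripper":0.25},
    {"slide":[58,-38,0],"roll":-0.88,"gripper":0.25},
    {"slide":[58,-38,0],"roll":-1.0,"gripper":0.25},
    {"slide":[58,-38,0],"roll":-1.12,"gripper":0.25}
  ]
}}

```text
clock: 13.88
position: [0.559, 0.2987, 0.1372]
ee_rot: [-1.486, -2.766, 0.003]
force: [0.3, 0.3, -1.2]
width: 0.366
```

```bash
python3 - <<'E'
from h import *
go(.5586,.301,.14,.125+np.pi)
E
```

```text
t 13.88 pos [0.559  0.2987 0.1372] yaw 2.156 slide [ 2.1  0.9 -2.8] roll -1.111 F [ 0.3  0.3 -1.2] w 0.366 q [-0.17  0.61 -0.62  1.61  0.4   1.05 -0.32]
```

>>> {"name": "jog_arm", "arguments": {
  "increments": [
    {"slide":[1,0,0],"roll":-0.12,"gripper":0.25},
    {"slide":[1,0,0],"roll":-0.24,"gripper":0.25},
    {"slide":[2,1,0],"roll":-0.36,"gripper":0.25},
    {"slide":[2,1,0],"roll":-0.48,"gripper":0.25},
    {"slide":[2,1,0],"roll":-0.6,"gripper":0.25},
    {"slide":[2,1,0],"roll":-0.72,"gripper":0.25},
    {"slide":[2,1,0],"roll":-0.84,"gripper":0.25},
    {"slide":[2,1,0],"roll":-0.94,"gripper":0.25},
    {"slide":[2,1,0],"roll":-1.04,"gripper":0.25},
    {"slide":[2,1,0],"roll":-1.11,"gripper":0.25}
  ]
}}

```text
clock: 14.72
position: [0.5589, 0.3007, 0.1371]
ee_rot: [0.194, -3.133, 0.001]
force: [0.0, -0.1, -1.9]
width: 0.368
```

>>> {"name": "jog_arm", "arguments": {
  "increments": [
    {"slide":[0,0,5],"roll":0,"gripper":0.25},
    {"slide":[0,0,15],"roll":0,"gripper":0.25},
    {"slide":[0,0,25],"roll":0,"gripper":0.25},
    {"slide":[0,0,35],"roll":0,"gripper":0.25},
    {"slide":[0,0,42],"roll":0,"gripper":0.25},
    {"slide":[0,0,47],"roll":0,"gripper":0.25},
    {"slide":[0,0,50],"roll":0,"gripper":0.25},
    {"slide":[0,0,50],"roll":0,"gripper":0.25},
    {"slide":[0,0,50],"roll":0,"gripper":0.25},
    {"slide":[0,0,50],"roll":0,"gripper":0.25}
  ]
}}

```text
clock: 15.55
position: [0.5596, 0.3016, 0.0892]
ee_rot: [-0.185, 3.135, 0.001]
force: [0.1, 0.3, -0.6]
width: 0.369
```

```bash
python3 - <<'E'
from h import *
from cell import arm
go(.5586,.301,.04,.125+np.pi)
s=arm.observe();d=arm.get_image('wrist');d['st']=s;save(d,'w7')
d2=arm.get_image('scene');save(d2,'s7')
cv2.imwrite('pics/w7.png',d['frame']);cv2.imwrite('pics/s7.png',cv2.resize(d2['frame'][90:240,260:460],None,fx=3.5,fy=3.5,interpolation=2))
E
```

```text
t 15.55 pos [0.5596 0.3016 0.0892] yaw -3.0235 slide [ 1.1 -0.5 49.2] roll -6.29 F [ 0.1  0.3 -0.6] w 0.369 q [-0.05  0.75 -0.85  1.64  0.63  1.05  0.59]
```

View pics/w7.png

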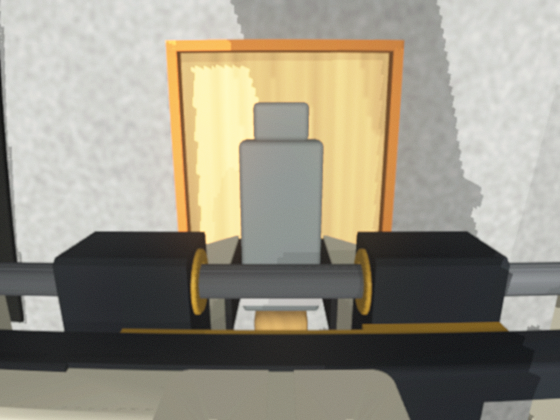

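View pics/s7.png

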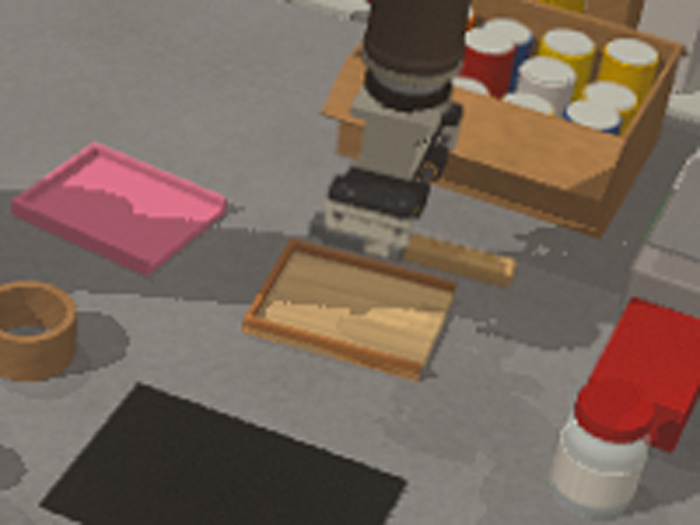

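The knife hangs level over the tray with the handle towards the open side. In the wrist view the back wall runs (168,42) to (403,41), the side walls go to (188,230) and (386,230), and the knife axis is at column 281. I re-measure the tray from here.

```bash
python3 - <<'E'
from h import *
d=load('w7')
a,b=px(d,168,43,.018),px(d,403,41,.018)
l2,r2=px(d,178,225,.018),px(d,396,225,.018)
print(a,b,np.linalg.norm(a-b),'L',l2,'R',r2)
m=(a+b)/2; n=(l2+r2)/2;yw=np.array([np.cos(.125),np.sin(.125)])
print('angles',np.arctan2(*(l2-a)[[1,0]]),np.arctan2(*(r2-b)[[1,0]]),np.arctan2(*(a-b)[[1,0]])-np.pi/2,'centre',m[:2]+.085*yw)
print('tip',px(d,281,102,.101),px(d,281,140,.101))
E
```

```text
[0.46247943 0.22412044 0.018     ] [0.44525116 0.35994798 0.018     ] 0.13691579053835456 L [0.57270972 0.23606617 0.018     ] R [0.55610186 0.37679891 0.018     ]
angles 0.10794936461547969 0.15085968530890947 -3.015427062514421 centre [0.53820209 0.30263156]
tip [0.49022514 0.29366151 0.101     ] [0.50445863 0.29534395 0.101     ]
```

>>> {"name": "jog_arm", "arguments": {
  "increments": [
    {"slide":[-1,1,10],"roll":0,"gripper":0.25},
    {"slide":[-2,1,20],"roll":0,"gripper":0.25},
    {"slide":[-2,1,32],"roll":0,"gripper":0.25},
    {"slide":[-2,1,44],"roll":0,"gripper":0.25},
    {"slide":[-2,1,54],"roll":0,"gripper":0.25},
    {"slide":[-2,1,62],"roll":0,"gripper":0.25},
    {"slide":[-2,1,68],"roll":0,"gripper":0.25},
    {"slide":[-2,1,71],"roll":0,"gripper":0.25},
    {"slide":[-2,1,72],"roll":0,"gripper":0.25},
    {"slide":[-2,1,72],"roll":0,"gripper":0.25}
  ]
}}

```text
clock: 16.48
position: [0.5614, 0.3027, 0.0168]
ee_rot: [-0.185, 3.136, 0.0]
force: [-0.6, -0.3, -0.4]
width: 0.368
```

>>> {"name": "jog_arm", "arguments": {
  "increments": [
    {"slide":[0,0,0],"roll":0,"gripper":0.25},
    {"slide":[0,0,0.5],"roll":0,"gripper":0.25},
    {"slide":[0,0,1],"roll":0,"gripper":0.25},
    {"slide":[0,0,1.5],"roll":0,"gripper":0.25},
    {"slide":[0,0,2],"roll":0,"gripper":0.25},
    {"slide":[0,0,2.5],"roll":0,"gripper":0.25},
    {"slide":[0,0,3],"roll":0,"gripper":0.25},
    {"slide":[0,0,3.5],"roll":0,"gripper":0.25},
    {"slide":[0,0,3.5],"roll":0,"gripper":0.25},
    {"slide":[0,0,3.5],"roll":0,"gripper":0.25}
  ]
}}

```text
clock: 17.32
position: [0.5613, 0.3025, 0.0132]
ee_rot: [0.185, -3.136, 0.0]
force: [0.6, 0.5, -1.3]
width: 0.368
```

Not yet in contact, so a bit further.

>>> {"name": "jog_arm", "arguments": {
  "increments": [
    {"slide":[0,0,0.2],"roll":0,"gripper":0.25},
    {"slide":[0,0,0.4],"roll":0,"gripper":0.25},
    {"slide":[0,0,0.6],"roll":0,"gripper":0.25},
    {"slide":[0,0,0.8],"roll":0,"gripper":0.25},
    {"slide":[0,0,1],"roll":0,"gripper":0.25},
    {"slide":[0,0,1.2],"roll":0,"gripper":0.25},
    {"slide":[0,0,1.4],"roll":0,"gripper":0.25},
    {"slide":[0,0,1.6],"roll":0,"gripper":0.25},
    {"slide":[0,0,1.6],"roll":0,"gripper":0.25},
    {"slide":[0,0,1.6],"roll":0,"gripper":0.25}
  ]
}}

```text
clock: 18.15
position: [0.5614, 0.3025, 0.012]
ee_rot: [-0.185, 3.136, -0.0]
force: [-1.9, -2.1, 5.9]
width: 0.366
```

Contact at about 6 N. Releasing, then rising.

>>> {"name": "jog_arm", "arguments": {
  "increments": [
    {"slide":[0,0,-0.3],"roll":0,"gripper":0.38},
    {"slide":[0,0,-0.3],"roll":0,"gripper":0.4},
    {"slide":[0,0,-0.3],"roll":0,"gripper":0.46},
    {"slide":[0,0,-0.3],"roll":0,"gripper":0.52},
    {"slide":[0,0,-0.3],"roll":0,"gripper":0.6},
    {"slide":[0,0,-0.3],"roll":0,"gripper":0.65},
    {"slide":[0,0,-0.3],"roll":0,"gripper":0.65},
    {"slide":[0,0,-3],"roll":0,"gripper":0.65},
    {"slide":[0,0,-10],"roll":0,"gripper":0.65},
    {"slide":[0,0,-22],"roll":0,"gripper":0.65}
  ]
}}

```text
clock: 18.98
position: [0.5608, 0.302, 0.0334]
ee_rot: [0.185, -3.135, 0.001]
force: [0.9, 0.7, 0.6]
width: 0.643
```

>>> {"name": "jog_arm", "arguments": {
  "increments": [
    {"slide":[0,0,-20],"roll":0,"gripper":0.65},
    {"slide":[0,0,-40],"roll":0,"gripper":0.65},
    {"slide":[0,0,-60],"roll":0,"gripper":0.65},
    {"slide":[0,0,-80],"roll":0,"gripper":0.65},
    {"slide":[0,0,-100],"roll":0,"gripper":0.65},
    {"slide":[0,0,-120],"roll":0,"gripper":0.65},
    {"slide":[0,0,-135],"roll":0,"gripper":0.65},
    {"slide":[0,0,-145],"roll":0,"gripper":0.65},
    {"slide":[0,0,-150],"roll":0,"gripper":0.65},
    {"slide":[0,0,-150],"roll":0,"gripper":0.65}
  ]
}}

```text
clock: 19.82
position: [0.5616, 0.3029, 0.1851]
ee_rot: [-0.185, 3.134, 0.001]
force: [1.0, 0.2, -0.6]
width: 0.652
```

>>> {"name": "jog_arm", "arguments": {
  "increments": [
    {"slide":[0,-15,0],"roll":0,"gripper":0.65},
    {"slide":[0,-40,0],"roll":0,"gripper":0.65},
    {"slide":[0,-70,0],"roll":0,"gripper":0.65},
    {"slide":[0,-100,0],"roll":0,"gripper":0.65},
    {"slide":[0,-130,0],"roll":0,"gripper":0.65},
    {"slide":[0,-160,0],"roll":0,"gripper":0.65},
    {"slide":[0,-190,0],"roll":0,"gripper":0.65},
    {"slide":[0,-215,0],"roll":0,"gripper":0.65},
    {"slide":[0,-240,0],"roll":0,"gripper":0.65},
    {"slide":[0,-260,0],"roll":0,"gripper":0.65}
  ]
}}

```text
clock: 20.65
position: [0.5916, 0.0415, 0.1824]
ee_rot: [0.183, -3.134, 0.001]
force: [0.5, -0.4, -0.4]
width: 0.649
```

>>> {"name": "jog_arm", "arguments": {
  "increments": [
    {"slide":[0,-15,0],"roll":0,"gripper":0.65},
    {"slide":[0,-25,0],"roll":0,"gripper":0.65},
    {"slide":[0,-30,0],"roll":0,"gripper":0.65},
    {"slide":[0,-30,0],"roll":0,"gripper":0.65},
    {"slide":[0,-30,0],"roll":0,"gripper":0.65},
    {"slide":[0,-30,0],"roll":0,"gripper":0.65},
    {"slide":[0,-30,0],"roll":0,"gripper":0.65},
    {"slide":[0,-30,0],"roll":0,"gripper":0.65},
    {"slide":[0,-30,0],"roll":0,"gripper":0.65},
    {"slide":[0,-30,0],"roll":0,"gripper":0.65}
  ]
}}

```text
clock: 21.48
position: [0.5955, 0.0149, 0.1837]
ee_rot: [-0.186, 3.136, -0.0]
force: [-0.8, 0.4, -1.0]
width: 0.652
```

```bash
python3 - <<'E'
from h import *
from cell import arm
d=arm.get_image('top');save(d,'t8');crop(d,90,80,130,150,4,'pics/t8.png')
d2=arm.get_image('scene');cv2.imwrite('pics/s8.png',d2['frame'])
E
```

View pics/t8.png

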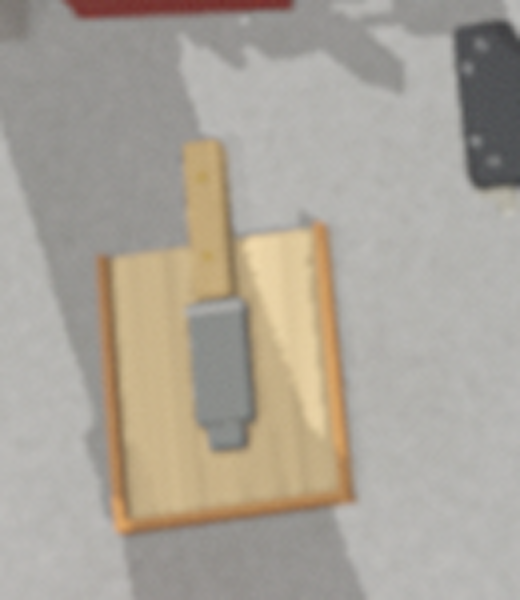

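View pics/s8.png

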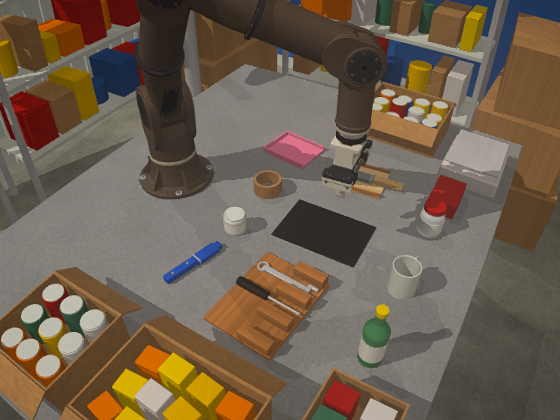

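The knife lies in the tray. In the crop the tip is at (229,450), the collar at (215,300) and the handle end at (203,141), sticking out over the open side. The rest is undisturbed. Checking the fit numerically.

```bash
python3 - <<'E'
from h import *
d=load('t8')
c=lambda X,Y,z:px(d,90+(X+.5)/4-.5,80+(Y+.5)/4-.5,z)
t=[c(x,y,.018) for x,y in[(98,256),(326,222),(353,500),(118,532)]];C=np.mean(t,0);e=t[0]+t[1]-t[2]-t[3];yaw=np.arctan2(e[1],e[0])
tip,b,en=c(229,450,.024),c(215,300,.025),c(203,141,.028)
k=en-tip;u=k/np.linalg.norm(k);s=tip+.045*u;o=(s-C)[:2];r=np.array([[np.cos(yaw),np.sin(yaw)],[-np.sin(yaw),np.cos(yaw)]])
print('tray',C,yaw,'knife yaw',np.arctan2(k[1],k[0]),'off (tray axes)',r@o,np.linalg.norm(k),'depth z sheath/handle',[px(d,90+x/4,80+y/4)[2].round(4) for x,y in[(220,350),(225,400),(210,270),(204,170)]])
go(.56,.0,.18,0)
E
```

```text
tray [0.53624779 0.29913582 0.018     ] 0.12040770931344673 knife yaw 0.11712214913147342 off (tray axes) [-0.00178827 -0.00210393] 0.18995590313706293 depth z sheath/handle [np.float64(0.0249), np.float64(0.0235), np.float64(0.028), np.float64(0.0284)]
t 21.58 pos [0.5955 0.0147 0.1837] yaw -3.0232 slide [ 37.  -10.4   3.7] roll -3.023 F [ 0.5 -0.5 -0.4] w 0.65 q [ 0.5   0.6  -0.94  1.65  0.52  1.16  1.12]
```

The sheath is within 3 mm of the tray centre, aligned to 0.2° and flat. The robot is clear, so I hand in.

```bash
python3 -c "
from cell import arm
print(arm.sign_off())"
```

```text
the job is handed in; nothing more can be done
None
```

I carried out the job in the order asked and handed it in at about 21.6 s of the 61 s allowed. I lifted the knife out of the rest by its handle and laid it flat on the mat, about 2 mm from the middle, then let go. I then took it up by its sheath, turned it half round over the table and laid it gently in the plywood tray with the handle out over the open side.

- **Placing in the tray:** from the top camera, the sheath is about 2 mm off the tray's centre in each direction. The knife is aligned with the tray to about 0.2° and lies flat, with sheath and handle tops at about 24 and 28 mm.
- **Forces and release:** the highest reading I saw was about 6 N, as the knife touched the tray floor. I only saw the force at the end of each move. The open gripper was about 0.18 m above the mat and touching nothing at the end.
- **Left alone:** the spanner, screwdriver, blue knife and pink tray look unmoved in the last scene picture.
- **Disagreement:** the wrist and top cameras put the tray centre about 5 mm apart. I aimed midway between them, so the tray offset is only good to a few millimetres.

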